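# Snap the retaining clip onto the tape stand with the fork tool

## Robot

A 6-joint arm with a two-finger parallel gripper is mounted at the origin on a cart in front of the work surface, level with it; the furniture and walls round the work are solid. World frame = base frame: x ahead of the robot, y to its left, z up, the work surface at z = 0. Lengths are in mm, angles in degrees, forces in N, time in s.
With the tool pointing down it reaches from about 300 to 850 mm from the base axis. Payload 4.2 kg.
Tool frame: the origin (TCP) lies on the centre line of the jaws, within the pads' length; the fingertips stand 14 mm ahead of it and the grasp point (between the pads) lies 5 mm behind it (env.finger_overhang is the z of the fingertips in the tool frame, in mm); z points along the fingers, y is the line along which they close (so a half turn about z gives the same grasp; the last joint's range is limited). The gripper opens to 91 mm and grips with 3 to 60 N. Pads are 32 mm wide; open, the fingers measure 118 mm over their backs; the gripper's body (76 mm by 178 mm) begins 60 mm behind the grasp point.
Start: joints at [-76.719, 18.312, 89.639, -0, 72.044, -1.146], TCP at [143.262, -556.882, 227.976] pointing down, gripper open.
Joint ranges: [-177.97, 177.97], [-48.28, 115.42], [12.27, 149.76], [-77.06, 257.06], [2.81, 150.46], [-146.56, 146.56]. Speed limits (degrees/s): [147.25, 147.25, 180, 180, 180, 180].

## Interface

Orientations are given as [roll, pitch, yaw] about the fixed x, y, z axes, in that order (R = Rz(yaw) Ry(pitch) Rx(roll)).
In Python, from workcell import sensors, viewer, env gives the robot as it stands. The module is installed in compiled form; this text tells all that it offers.
- The arm moves only by the tool step_arm, never from a script. Its argument "plan" is one flat list of numbers, 6 for each row, row after row: the shift along the tool's x, y, z in cm, then the turn, a rotation vector about the tool's x, y, z in rad. In form: [x, y, z, wx, wy, wz, x, y, z, wx, wy, wz, ...]. A call has 1 to 5 rows; each row shifts and turns the commanded pose from where the row before left it, along the tool's axes as they then stand; what a row does not reach is not made up. A row lasts 1/12 s, in which the tool goes at most 41.7 mm and 7.16 degrees, less where a joint would pass 70% of its speed; a pose out of reach is approached as far as the arm can. A call is refused whole if a number of a shift passes 4.17 or a number of a turn 0.125, either way. A call with a gripper value outside its range is refused whole. "hand" is the finger opening in cm, from 0 to 9.12, set as the call begins (left out, the last holds). The fingers move at their own pace and stop on an object; "newtons" is the grip in N (left out, the last holds). Time passes only in rows, so rows that do not move let the fingers close. It gives the time, the measured TCP pose, the force, the opening and the grip force at its end, in the units of the state.
- sensors.state(): the state, without advancing time (a new reading comes with each control period).
- viewer.grab_frame(name): name is "side" or "top" or "wrist"; returns a dict with "img" (480x640x3 uint8, red, green, blue), "fx", "fy", "cx", "cy" (pixels), "position" and "attitude" of the camera in the world. Camera axes: x right, y down, z forward; pixel columns grow to the right and rows downward; lengths in mm; the calibration is good to about 2 mm. A picture is of the moment at which its call begins. There is no depth.
- env.job_done(): hands the job in; it is judged then, once.
Trained networks look in a picture, given as the dict that the camera call returned (one of the last four; its "shot" number tells which), for a name from the list of things; names that differ only in an ending like _2 or _b are one class to them, and where a whole thing is asked for, a point or a joint stands for the part that bears it (a point fixed in the world has none). Each returns a list of dicts, best first, with "score" (0 to 1); they miss things now and then, are a little off and sometimes report something else, mostly with a low value. They report only what shows in the picture. A call takes as long as a camera call. They do not tell look-alikes from the thing itself.
- viewer.boxes_of(name, picture): "location" ([column, row] in pixels, amid what is visible of it).
- viewer.pinpoint(name, picture): "location" ([column, row] in pixels: a listed point, or the origin of a listed thing).
The state is a dict: "time_s": time; "qpos": joint angles; "qvel": joint speeds; "effort": joint torques, N m; "ee_pos": TCP position; "ee_rot": TCP orientation; "force": force on the tool from outside, world axes, zero at the start; "torque": the same for the moment, N m; "gripper_width": finger opening in mm; "gripper_force": force on a finger pad.
Only numpy, scipy, OpenCV 4.12 (cv2) and the standard library are available. Lean on these libraries where they do the work, as an engineer would, in place of code of your own. Each camera call takes 0.05 s, during which the arm holds its last target. There are 200 camera calls.

## Task

The parcel-tape roll on the blue stand is not locked yet: pick up the red-handled fork tool from its black mat and use the fork to push the orange split clip along its channel onto the groove of the steel spindle until it snaps fully home. Push gently (never harder than about 20 N), do not touch the clip with the gripper, and leave the other things on the table alone. Then lay the tool back flat on its mat.

Things in the scene. Friction and masses are not known exactly. Their poses are not given: they have to be found in the camera images.
- stand: Parcel-tape stand, fixed: grey base 150x110x12 mm, 96 mm tape roll, above it a blue deck (x = -76 to +46, 72 mm wide, top at z = 68 mm). Origin: underside of the base, under the middle of the spindle slot. x is the direction in which the clip is pushed, z up. Two steel rails, 6 mm high, inner faces at y = +-29.5 mm, guide the clip from x = -76 to +2.
- slot_mid (a point): Middle of the black slot in the deck, 68 mm above the table; axes as the stand. The steel spindle is clamped in the slot anywhere from 8 mm before to 8 mm behind this point along x; where is not reported, so it must be seen or felt. It has a square groove (14 x 14 mm, flats along x and y, 9 mm high) right above the deck and a round cap 23 mm wide, 20 mm high.
- clip: Orange split clip, loose on the deck between the rails: 42 mm long, 56 mm wide, jaws 7 mm high. Origin: underside, at the point that lies on the spindle axis when it is home; x points out of its mouth to the spindle, z up; starts 42 to 46 mm before the slot middle. Mouth tips at x = +22, barbed throat (10 mm wide) at x = 7.5 to 9. A steel spring tongue inside meets it 2 mm before home.
- clip_back (a point): Middle of the rear face of the clip's push tab (56 mm wide, 13 mm high), where the fork pushes: x = -20, y = 0, z = 6.5 mm in the clip's frame.
- jaw_left_arm (a joint): How far the clip's left jaw (+y) is sprung open, rad; 0 = closed (free or snapped in), about 0.09 while the barbs ride on the spindle. Spreading the jaws takes up to about 10 N at 13 mm before home, then 2 to 4 N; over the last 2 mm the spring tongue resists, 8 to 14 N in all, until the barbs snap shut behind the spindle; then the clip stops hard. A push of 17 N surely seats it.
- clip_tongue (a joint): How far the clip's spring tongue is pressed in, m: 0 free, about 0.0016 with the clip home, 0.0028 at its end.
- jaw_right_arm (a joint): The same for the right jaw (-y).
- fork_tool: Fork tool, 140 g, lying on the mat: red handle 90 mm long (x = -45 to 45), 18 mm wide (y), 30 mm high (z = 0 to 30), then a flat steel blade and fork to x = 125 mm. Origin: centre of the handle's underside; x points from the handle to the fork, z up. Grip the handle across its 18 mm from above.
- fork_tip (a point): Point midway between the flat ends of the two fork prongs: x = 125, y = 0, z = 15 mm in the tool's frame. The prongs are 6 mm thick (z = 12 to 18), each 8 mm wide, outer width 44 mm.
- mat: Black rubber mat, fixed, 250 (x) by 120 (y) by 3 mm thick. Origin: centre of its underside. The tool starts on it and goes back on it.
- lotion_a: White lotion bottle with black pump, 70x70x200 mm; bystander. Origin: centre of its underside.
- soap_a: Blue soap pump bottle, 57x71x195 mm; bystander. Origin: centre of its underside.
- lotion_b: White lotion bottle with black pump, 70x70x200 mm; bystander. Origin: centre of its underside.
- cream_a: White cream tube with brown cap lying down, 39x150x39 mm; bystander. Origin: centre of its underside.
- scissors_a: Red-handled scissors lying on the table, 87x199x9 mm; bystander.
Mind the look-alikes: they are no part of the job. What is shaped like the fork_tool but turquoise is not meant.

How it is judged (in metres and radians):
On the way, in this order (a step that is already met when the one before it is completed fails the run):
1. the fork tool is lifted clear of its mat (z of fork_tool in the frame of mat above 0.03 m), for 0.1 s.
2. the clip is snapped home in the groove while the tool is in hand (horizontal distance between clip and slot_mid below 0.013 m and value of joint clip_tongue above 0.001 m and z of clip in the frame of slot_mid below 0.003 m and value of joint each of jaw_left_arm, jaw_right_arm below 0.03 rad and angle between clip's own z axis and vertical below 0.1 rad and z of fork_tool in the frame of mat above 0.03 m), for 0.2 s.
At the end, for the whole second after the job is handed in: Clip flat on the deck, origin within 13 mm of the slot middle, its tongue pressed in over 1 mm by the spindle and both jaws sprung shut (under 0.03 rad). Tool at rest, flat (within 0.1 rad), with its handle's centre on the mat (horizontal distance between clip and slot_mid below 0.013 m and value of joint clip_tongue above 0.001 m and z of clip in the frame of slot_mid below 0.003 m and value of joint each of jaw_left_arm, jaw_right_arm below 0.03 rad and angle between each of clip, fork_tool's own z axis and vertical below 0.1 rad and x of fork_tool in the frame of mat between -0.125 and 0.125 m and y of fork_tool in the frame of mat between -0.06 and 0.06 m and z of fork_tool in the frame of mat below 0.008 m and linear speed of each of fork_tool, clip below 0.02 m/s); the robot touches nothing.
It fails at once if the tool presses on the clip with more than 20 N (contact force between fork_tool and clip above 20 N).
It fails at once if the tool presses on the stand with more than 20 N (contact force between fork_tool and stand above 20 N).
It fails at once if the gripper or arm touches the clip (contact force between any of the fingers, the arm and clip above 0.5 N).
It fails at once if a bystander is moved by more than 30 mm (distance of any of lotion_a, soap_a, lotion_b, cream_a, scissors_a from where it was at the start of the episode above 0.03 m).
It also fails if it takes over 72 s, if anything falls off the work surface, if the arm or the gripper's body presses on something with over 40 N, if the wrist force passes 120 N, or if a joint passes its speed limit or range.

## Working session

There is one attempt and no reset: what is moved stays moved. The work goes in short steps, Python scripts to look and compute and a tool call to move; the robot and the scene stay as the last step left them, time stands still between calls to the robot, and variables do not carry over. Pictures are saved under pics/ and viewed, at most 10 in all, crops included, and the job is handed in when it is done.

Besides the shell and the picture viewer there is one more tool, called after "Request:" as name(argument=value, ...) on one line, values as JSON. step_arm: Moves the arm, as the interface text tells. Its arguments: {"type":"object","properties":{"plan":{"type":"array","items":{"type":"number"}},"hand":{"type":"number"},"newtons":{"type":"number"}},"required":["plan"]}

```bash
mkdir -p pics
cat > h.py <<'E'
import numpy as np, cv2
from scipy.spatial.transform import Rotation as R
from workcell import sensors, viewer, env
def rot(a):
    a=np.array(a,float)
    if a.shape==(3,3): return a
    if a.size==4: return R.from_quat(a).as_matrix()
    return R.from_euler('xyz',a,degrees=True).as_matrix()
def onz(p,uv,z):
    M=rot(p['attitude']); d=M@np.array([(uv[0]-p['cx'])/p['fx'],(uv[1]-p['cy'])/p['fy'],1])
    o=np.array(p['position']); return o+d*(z-o[2])/d[2]
def proj(p,X):
    c=rot(p['attitude']).T@(np.array(X,float)-np.array(p['position'])); return np.array([p['cx']+p['fx']*c[0]/c[2],p['cy']+p['fy']*c[1]/c[2]])
def save(p,n,box=None,s=1):
    im=p['img'][...,::-1]
    if box: im=im[box[1]:box[3],box[0]:box[2]]
    cv2.imwrite('pics/'+n,cv2.resize(im,None,fx=s,fy=s,interpolation=cv2.INTER_CUBIC))
E
python3 - <<'E'
from h import *
print(sensors.state()['ee_pos'],sensors.state()['ee_rot'])
for c in ['top','side']:
    p=viewer.grab_frame(c); save(p,c+'0.png'); print(c,p['position'],p['attitude'],p['fx'])
    for n,z in [('fork_tool',3),('fork_tip',18),('clip',68),('clip_back',74),('slot_mid',68),('stand',0),('mat',0)]:
        for r in viewer.pinpoint(n,p)[:3]: print(n,np.round(r['location']),round(r['score'],2),np.round(onz(p,r['location'],z)[:2]))
E
```

```text
[ 143.14689669 -556.39517045  227.12684925] [-1.79897956e+02 -3.89974285e-03  1.44251417e+01]
top [ 304.95404617  100.25056941 1395.16996833] [-170.21200609    0.57943103  -89.35055389] 452.4993357212702
fork_tool [460. 275.] 0.88 [ 431. -315.]
fork_tool [370. 261.] 0.81 [471. -38.]
fork_tool [397. 182.] 0.62 [ 723. -127.]
fork_tip [448. 238.] 0.7 [ 541. -277.]
fork_tip [379. 216.] 0.67 [609. -66.]
clip [331. 197.] 0.65 [656.  85.]
clip_back [336. 206.] 0.48 [628.  68.]
slot_mid [333. 185.] 0.86 [693.  78.]
stand [329. 187.] 0.6 [707.  90.]
mat [457. 268.] 0.76 [ 452. -307.]
side [ 516.88640056 -953.63584598  736.09848536] [-122.54573483   -0.66468044   -0.58847883] 492.3160114582579
fork_tool [294. 299.] 0.95 [470. -65.]
fork_tool [402. 318.] 0.76 [ 713. -130.]
fork_tool [268. 387.] 0.61 [ 432. -321.]
fork_tip [252. 315.] 0.61 [ 383. -138.]
fork_tip [326. 356.] 0.58 [ 540. -258.]
fork_tip [355. 295.] 0.57 [611. -66.]
clip [373. 245.] 0.72 [662.  69.]
clip_back [360. 242.] 0.71 [629.  72.]
clip_back [269. 386.] 0.31 [ 441. -382.]
slot_mid [387. 241.] 0.9 [698.  84.]
stand [381. 264.] 0.94 [690.  83.]
stand [338. 187.] 0.67 [597. 523.]
mat [282. 379.] 0.98 [ 457. -299.]
mat [266. 204.] 0.67 [365. 400.]
mat [387. 242.] 0.25 [717. 187.]
```

View pics/top0.png

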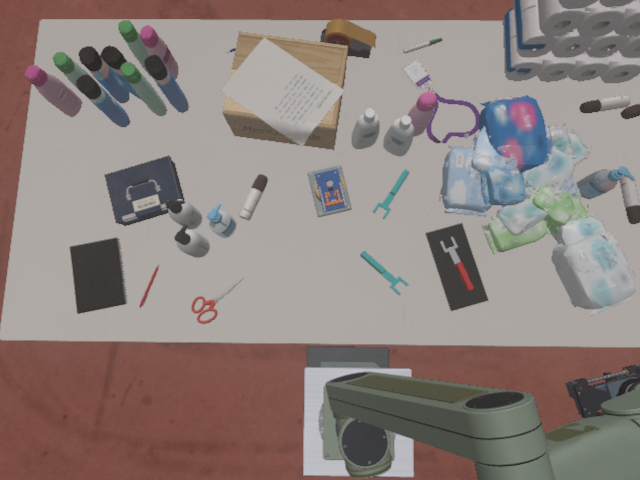

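View pics/side0.png

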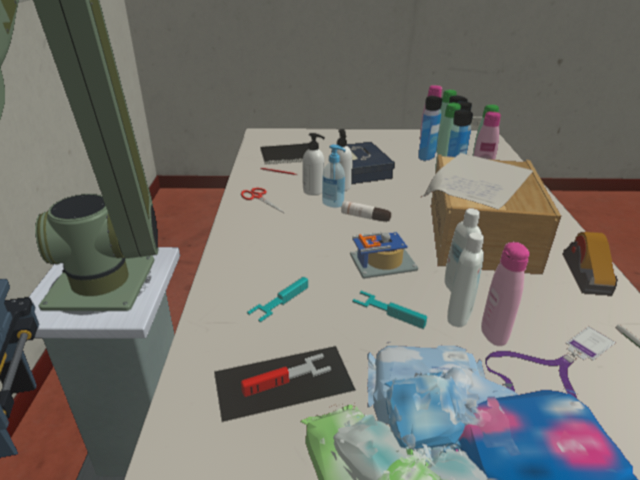

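The candidates in the top picture are the red fork at (460,272), lying on the black mat at (457,268), and the turquoise forks at (383,270) and (392,195). The red one on the mat fits the description. The stand with the orange clip is at (329,190). I'll move over the red tool and confirm it with the wrist camera.

Request:
step_arm(plan=[3.3, -1.6, 0.5, 0, 0, -0.014, 3.3, -1.6, 0.5, 0, 0, -0.014, 3.3, -1.6, 0.5, 0, 0, -0.014, 3.3, -1.6, 0.5, 0, 0, -0.014, 3.3, -1.6, 0.5, 0, 0, -0.014], hand=6)

```text
time_s: 1.22
ee_pos: [280.7, -433.3, 202.9]
ee_rot: [180.0, -0.0, 18.4]
force: [0.6, -0.2, 0.2]
gripper_width: 61.2
gripper_force: 0.0
```

Request:
step_arm(plan=[3.3, -1.4, 0.5, 0, 0, -0.014, 3.3, -1.4, 0.5, 0, 0, -0.014, 3.0, -1.4, 0.5, 0, 0, -0.014, 3.0, -1.4, 0.5, 0, 0, -0.014, 0, 0, 0, 0, 0, 0])

```text
time_s: 1.63
ee_pos: [382.4, -335.4, 182.2]
ee_rot: [-179.9, -0.1, 21.9]
force: [-1.4, -0.4, 0.5]
gripper_width: 60.2
gripper_force: 0.0
```

Run:
```python
from h import *
s=sensors.state(); print(s['ee_pos'],s['ee_rot'],s['force'])
p=viewer.grab_frame('wrist'); save(p,'w1.png'); print(p['position'],p['attitude'],p['fx'])
for n,z in [('fork_tool',3),('fork_tip',18),('mat',0)]:
  for r in viewer.pinpoint(n,p)[:3]: print(n,np.round(r['location']),round(r['score'],2),np.round(onz(p,r['location'],z)[:2],1))
```

```text
[ 382.382409   -335.44419958  182.17382755] [-1.79858333e+02 -9.10881172e-02  2.19434684e+01] [-1.40275966 -0.3669375   0.54062166]
[ 443.22775813 -310.23004955  338.15400124] [ 1.66235114e+02  1.05889150e-01 -6.80219641e+01] 340.2843857892736
fork_tool [318. 175.] 0.94 [ 426.8 -320.4]
fork_tool [46. 13.] 0.65 [466.7 -47. ]
fork_tip [118. 145.] 0.69 [ 384.2 -141.3]
mat [313. 136.] 0.88 [ 458.6 -302.3]
```

View pics/w1.png

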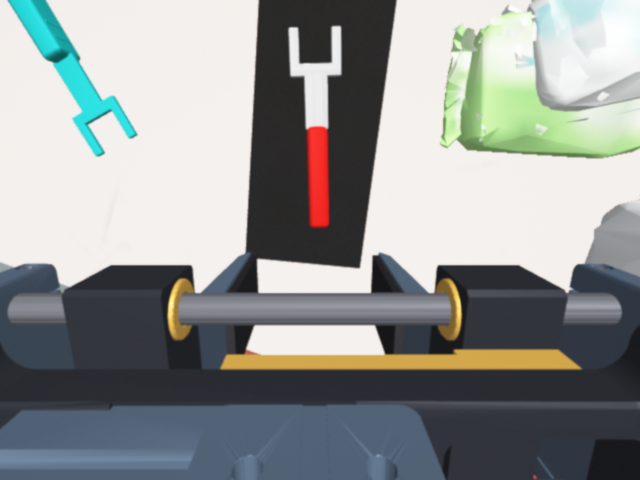

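The wrist picture confirms the red fork: prong ends at (294,28) and (336,27), handle front edge at (317,127), handle rear at (319,225). It lies on the black mat, with a turquoise fork at the upper left.

Run:
```python
from h import *
p=viewer.grab_frame('wrist')
hsv=cv2.cvtColor(p['img'],cv2.COLOR_RGB2HSV)
m=((hsv[...,0]<8)|(hsv[...,0]>172))&(hsv[...,1]>150)&(hsv[...,2]>90); m[240:]=0
m=m.astype(np.uint8); n,l,st,c=cv2.connectedComponentsWithStats(m); i=1+st[1:,4].argmax(); print(st[i])
ys,xs=np.where(l==i); 
f=np.array([xs[ys<ys.min()+3].mean(),ys.min()]); F=onz(p,f,33)
t=onz(p,(315,27.5),21); d=t[:2]-F[:2]; print('front',F,'tip',t,'len',np.hypot(*d),'yaw',np.degrees(np.arctan2(d[1],d[0])))
u=d/np.hypot(*d); C=(F[:2]-45*u+t[:2]-125*u)/2; print('C',C)
s=sensors.state(); a=np.radians(s['ee_rot'][2]); e=C-s['ee_pos'][:2]
print('tool dx,dy',e@[np.cos(a),np.sin(a)],e@[np.sin(a),-np.cos(a)])
```

```text
[ 302  121   24  102 2119]
front [ 465.59686183 -303.59992718   33.        ] tip [ 536.23236012 -277.72776273   21.        ] len 75.22461374087828 yaw 20.116624935125206
C [ 421.10007879 -319.8980792 ]
tool dx,dy 46.61218251780723 -3.5282307254772736
```

Request:
step_arm(plan=[1.6, -0.15, 3.3, 0, 0, 0.01, 1.6, -0.1, 3.3, 0, 0, 0.01, 1.6, -0.1, 3.3, 0, 0, 0.01, 0, 0, 3, 0, 0, 0, 0, 0, 1.5, 0, 0, 0])

```text
time_s: 2.3
ee_pos: [421.4, -318.6, 35.8]
ee_rot: [-179.8, 0.2, 19.9]
force: [-0.9, -0.2, -0.1]
gripper_width: 59.7
gripper_force: 0.0
```

Request:
step_arm(plan=[0, 0, 0.8, 0, 0, 0, 0, 0, 0.8, 0, 0, 0, 0, 0, 0, 0, 0, 0, 0, 0, 0, 0, 0, 0])

```text
time_s: 2.63
ee_pos: [423.3, -319.9, 23.7]
ee_rot: [179.9, -0.0, 19.9]
force: [0.1, 0.8, 0.2]
gripper_width: 60.0
gripper_force: 0.0
```

Request:
step_arm(plan=[0, 0, 0.1, 0, 0, 0, 0, 0, 0, 0, 0, 0, 0, 0, 0, 0, 0, 0, 0, 0, 0, 0, 0, 0, 0, 0, 0, 0, 0, 0], hand=0, newtons=50)

```text
time_s: 3.05
ee_pos: [423.3, -319.0, 22.4]
ee_rot: [180.0, -0.0, 19.9]
force: [-0.4, 0.1, 0.4]
gripper_width: 29.2
gripper_force: 0.0
```

Request:
step_arm(plan=[0, 0, 0, 0, 0, 0, 0, 0, 0, 0, 0, 0, 0, 0, 0, 0, 0, 0])

```text
time_s: 3.3
ee_pos: [423.3, -319.1, 22.2]
ee_rot: [180.0, -0.0, 19.9]
force: [-0.4, -0.5, 0.8]
gripper_width: 17.5
gripper_force: 50.0
```

Request:
step_arm(plan=[0, 0, -2, 0, 0, 0, 0, 0, -3.5, 0, 0, 0, 0, 0, -3.5, 0, 0, 0, 0, 0, -3, 0, 0, 0, 0, 0, 0, 0, 0, 0])

```text
time_s: 3.72
ee_pos: [426.0, -321.1, 147.8]
ee_rot: [179.4, -0.4, 19.9]
force: [1.3, -0.9, -0.6]
gripper_width: 17.7
gripper_force: 50.0
```

Request:
step_arm(plan=[1.26, -3.4, 0, 0, 0, 0.019, 1.26, -3.4, 0, 0, 0, 0.019, 1.26, -3.4, 0, 0, 0, 0.019, 1.26, -3.4, 0, 0, 0, 0.019, 1.26, -3.4, 0, 0, 0, 0.019])

```text
time_s: 4.13
ee_pos: [430.1, -136.1, 141.1]
ee_rot: [-179.9, 0.1, 14.4]
force: [0.2, -0.0, -0.6]
gripper_width: 17.6
gripper_force: 50.0
```

Request:
step_arm(plan=[1.26, -3.4, 0, 0, 0, 0.019, 1.26, -3.4, 0, 0, 0, 0.019, 1.26, -3.4, 0, 0, 0, 0.019, 1.26, -3.4, 0, 0, 0, 0.019, 1.26, -3.4, 0, 0, 0, 0.019])

```text
time_s: 4.55
ee_pos: [455.6, 43.3, 141.1]
ee_rot: [-180.0, 0.1, 9.0]
force: [0.5, -1.1, -0.6]
gripper_width: 17.6
gripper_force: 50.0
```

Request:
step_arm(plan=[0, 0, 0, 0, 0, 0, 0, 0, 0, 0, 0, 0])

```text
time_s: 4.72
ee_pos: [456.0, 43.1, 141.1]
ee_rot: [180.0, 0.1, 9.3]
force: [-0.1, -0.2, -1.1]
gripper_width: 17.6
gripper_force: 50.0
```

Run:
```python
from h import *
s=sensors.state(); print(s['ee_pos'],s['ee_rot'],s['force'],s['gripper_width'])
p=viewer.grab_frame('wrist'); save(p,'w2.png')
for n,z in [('fork_tip',s['ee_pos'][2]-4.2),('clip',68),('clip_back',74.5),('slot_mid',68),('stand',0)]:
  for r in viewer.pinpoint(n,p)[:3]: print(n,np.round(r['location'],1),round(r['score'],2),np.round(onz(p,r['location'],z)[:2],1))
```

```text
[456.03763968  43.13873655 141.09286361] [1.79998965e+02 1.05164660e-01 9.28595659e+00] [-0.06976509 -0.24731937 -1.117465  ] 17.624845372236507
fork_tip [496.4 342.2] 0.6 [442.1 -55.3]
```

View pics/w2.png

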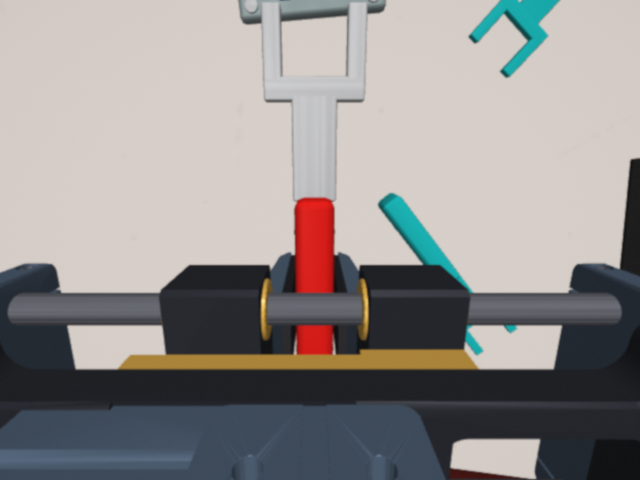

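The fork is held straight: prongs at (272,5) and (357,5), handle at (315,240). The stand base's rear edge shows at the top, from (243,20) to (385,8), so the stand is turned a few degrees more than the tool. I'll step sideways to see the deck beside the fork.

Request:
step_arm(plan=[2.7, 2.0, -1.2, 0, 0, -0.013, 2.7, 2.0, -1.2, 0, 0, -0.013, 2.7, 2.0, -1.2, 0, 0, -0.013, 2.7, 2.0, -1.2, 0, 0, -0.013, 2.7, 2.0, -1.2, 0, 0, -0.013])

```text
time_s: 5.43
ee_pos: [608.5, -34.2, 202.5]
ee_rot: [180.0, 0.0, 12.7]
force: [0.8, 0.2, -1.8]
gripper_width: 17.8
gripper_force: 50.0
```

Request:
step_arm(plan=[0, 0, 0, 0, 0, 0, 0, 0, 0, 0, 0, 0, 0, 0, 0, 0, 0, 0])

```text
time_s: 5.68
ee_pos: [606.4, -32.7, 201.1]
ee_rot: [-179.9, 0.1, 12.7]
force: [0.4, 0.6, -2.0]
gripper_width: 17.8
gripper_force: 50.0
```

Run:
```python
from h import *
s=sensors.state(); print(s['ee_pos'],s['ee_rot'],s['force'],s['gripper_width'])
p=viewer.grab_frame('wrist'); save(p,'w3.png')
np.savez('p3.npz',img=p['img'],**{k:np.array(p[k]) for k in['fx','fy','cx','cy','position','attitude']})
for n,z in [('fork_tip',s['ee_pos'][2]-4.2),('clip',68),('clip_back',74.5),('slot_mid',68),('stand',0)]:
  for r in viewer.pinpoint(n,p)[:3]: print(n,np.round(r['location'],1),round(r['score'],2),np.round(onz(p,r['location'],z)[:2],1))
```

```text
[606.38717603 -32.71645258 201.06276134] [-1.79949786e+02  1.42288910e-01  1.26778513e+01] [ 0.43536325  0.58840055 -2.04034045] 17.7952494215799
fork_tip [350.1 222.6] 0.69 [643.4 -41.2]
clip [194.1 149.7] 0.94 [652.1  79.5]
clip_back [193.9 170.8] 0.7 [636.   75.2]
slot_mid [186.5  94.8] 0.74 [692.6  91.1]
stand [217.5 106.2] 0.62 [694.   85.5]
```

View pics/w3.png

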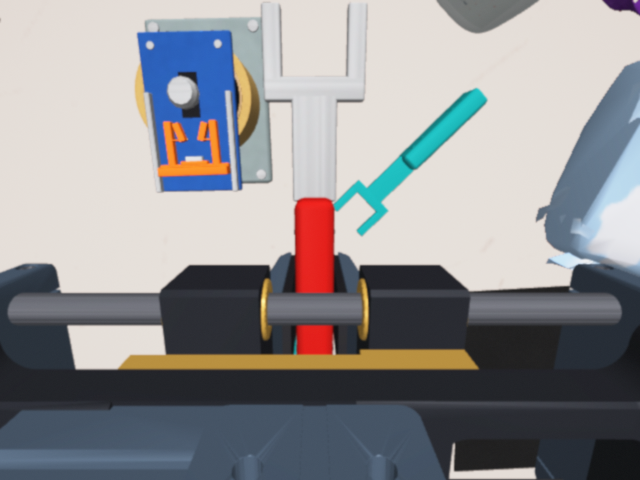

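The deck is at (185,110), with rails at (153,140) and (234,140). The orange clip is at (194,150), its tab rear edge at (194,173), and the spindle cap at (183,92). Next I'll fit the deck outline.

Run:
```python
from h import *
from scipy.optimize import least_squares
z=np.load('p3.npz'); p={k:z[k] for k in z.files}
img=p['img']; hsv=cv2.cvtColor(img,cv2.COLOR_RGB2HSV); H,S,V=cv2.split(hsv)
blue=((H>105)&(H<128)&(S>150)).astype(np.uint8); blue[:,262:]=0; blue[200:]=0
org=((H>3)&(H<16)&(S>190)&(V>150)).astype(np.uint8); org[:,262:]=0; org[200:]=0
n,l,st,c=cv2.connectedComponentsWithStats(org)
print(st[1:][st[1:,4]>20])
save(p,'c3.png',(120,10,280,210),3)
# front corners of the deck: blue boundary lines
def edge(pts): 
    vx,vy,x,y=cv2.fitLine(np.array(pts,np.float32),cv2.DIST_HUBER,0,.01,.01).ravel(); return np.array([x,y]),np.array([vx,vy])
fr=[(u,np.where(blue[:,u])[0].min()) for u in range(150,222)]
lf=[(np.where(blue[v])[0].min(),v) for v in range(40,88)]
rt=[(np.where(blue[v])[0].max()+1,v) for v in range(40,86)]
ba=[(u,np.where(blue[:,u])[0].max()+1) for u in range(168,228)]
for n_,e in [('front',fr),('left',lf),('right',rt),('back',ba)]:
    a,d=edge(e); A=onz(p,a-20*d,68)[:2]; B=onz(p,a+20*d,68)[:2]; w=B-A; print(n_,a,A,B,np.degrees(np.arctan2(w[1],w[0])))
```

```text
[[ 159  121   70   55 1361]]
front [183.4  31.8] [732.88250255 114.09071213] [740.23603344  84.53777931] -76.02709554395756
left [142.1  64.3] [720.49663658 131.01914438] [693.20501433 124.18502196] -165.94159532607242
right [232.67047  62.15689] [737.4738063   62.82904956] [710.154837    55.77032636] -165.5126657338386
back [196.3 189.9] [616.01600188  89.6636816 ] [623.73959359  56.74168061] -76.79702072464198
```

View pics/c3.png

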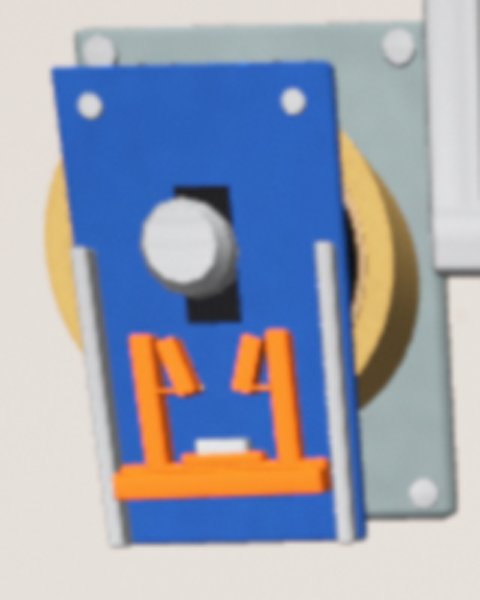

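Request:
step_arm(plan=[-2.2, -1.9, 0, 0, 0, -0.005, -2.2, -1.9, 0, 0, 0, -0.005, -2.2, -1.9, 0, 0, 0, -0.005, -2.2, -1.9, 0, 0, 0, -0.005, -2.2, -1.9, 0, 0, 0, -0.003])

```text
time_s: 6.4
ee_pos: [476.9, 35.7, 201.9]
ee_rot: [-180.0, -0.0, 14.1]
force: [0.8, 1.2, -1.2]
gripper_width: 17.8
gripper_force: 50.0
```

Request:
step_arm(plan=[0, 0, 3, 0, 0, 0, 0, 0, 3, 0, 0, 0, 0, 0, 2, 0, 0, 0, 0, 0, 0, 0, 0, 0, 0, 0, 0, 0, 0, 0])

```text
time_s: 6.82
ee_pos: [478.0, 35.2, 121.7]
ee_rot: [-180.0, 0.1, 14.1]
force: [0.3, -0.2, -0.3]
gripper_width: 17.7
gripper_force: 50.0
```

Run:
```python
from h import *
s=sensors.state(); print(s['ee_pos'],s['ee_rot'],s['force'],s['gripper_width'])
p=viewer.grab_frame('wrist')
save(p,'w4.png',(200,0,440,180),3)
T=np.array(s['ee_pos']); M=rot(s['ee_rot'])
for uv in [(272,3),(357,3),(315,200),(314.5,100)]:
    print(uv,M.T@(onz(p,uv,T[2]-1.2)-T))
# stand-frame
a=np.radians(14); X=np.array([np.cos(a),np.sin(a)]);N=np.array([-X[1],X[0]])
print('TCP along/lat',T[:2]@X,T[:2]@N)
for n,z in [('clip_back',74.5),('slot_mid',68),('clip',68)]:
  for r in viewer.pinpoint(n,p)[:1]:
    q=onz(p,r['location'],z)[:2]; print(n,r['location'],round(r['score'],2),q@X,q@N)
```

```text
[478.01605272  35.18965785 121.74831746] [-1.79985314e+02  9.35237113e-02  1.41092386e+01] [ 0.27141239 -0.20972897 -0.28317168] 17.701569448885788
(272, 3) [125.59299456 -17.93958982   0.99959467]
(357, 3) [125.6193789   16.54304055   0.99071306]
(315, 200) [45.49577459 -0.40314596  1.1258423 ]
(314.5, 100) [88.7752115  -0.66937248  1.05526559]
TCP along/lat 472.3300817765415 -81.49817498076114
```

View pics/w4.png

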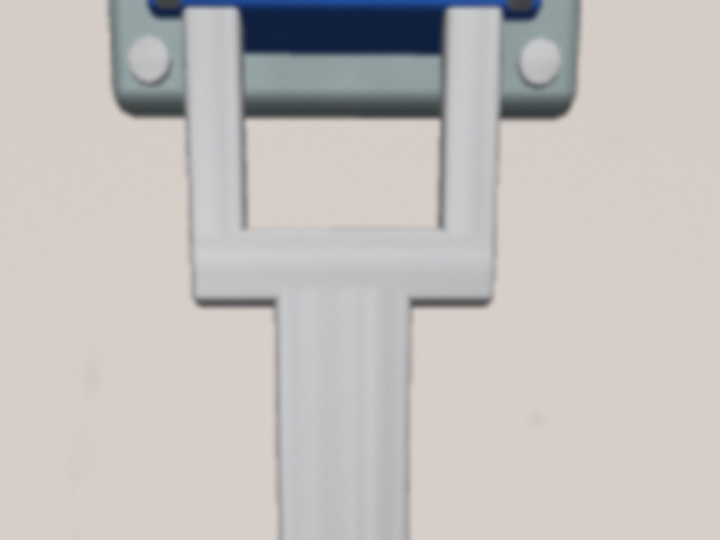

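The fork (prong edges at crop columns 185 and 500) is centred on the deck (150 to 542) and parallel to it. I'll go down to push height and advance.

Request:
step_arm(plan=[0, 0, 1.5, 0, 0, 0, 0, 0, 1.5, 0, 0, 0, 0, 0, 1.2, 0, 0, 0, 0, 0, 0, 0, 0, 0, 0, 0, 0, 0, 0, 0])

```text
time_s: 7.43
ee_pos: [479.0, 35.0, 80.5]
ee_rot: [180.0, -0.0, 14.1]
force: [0.8, -0.1, -1.2]
gripper_width: 17.7
gripper_force: 50.0
```

Request:
step_arm(plan=[0.5, 0, 0, 0, 0, 0, 0.5, 0, 0, 0, 0, 0, 0.5, 0, 0, 0, 0, 0, 0.5, 0, 0, 0, 0, 0, 0.3, 0, 0, 0, 0, 0])

```text
time_s: 7.85
ee_pos: [502.3, 40.8, 80.4]
ee_rot: [180.0, -0.1, 14.1]
force: [-0.8, -1.0, -1.7]
gripper_width: 17.8
gripper_force: 50.0
```

Run:
```python
from h import *
a=np.radians(14); X=np.array([np.cos(a),np.sin(a)]);N=np.array([-X[1],X[0]])
z=np.load('p3.npz'); p={k:z[k] for k in z.files}
q=onz(p,(180.7,90.7),88)[:2]; print('cap',q@X,q@N)
q=onz(p,(194.5,173.5),81)[:2]; print('tab rear top?',q@X,q@N)
s=sensors.state();T=s['ee_pos'];print(T,s['ee_rot'],s['force'],'tip',T[:2]@X+125.6,T[:2]@N)
```

```text
cap 693.735865264107 -82.12258690746604
tab rear top? 633.4407868352541 -83.39641478522222
[502.26830969  40.83416442  80.36066037] [ 1.79979195e+02 -8.90541064e-02  1.40884700e+01] [-0.80924639 -1.01097131 -1.74455507] tip 622.8274727953359 -81.88848635965878
```

Request:
step_arm(plan=[0.3, 0, 0, 0, 0, 0, 0.3, 0, 0, 0, 0, 0, 0.3, 0, 0, 0, 0, 0, 0.3, 0, 0, 0, 0, 0, 0.3, 0, 0, 0, 0, 0])

```text
time_s: 8.27
ee_pos: [515.5, 44.3, 79.9]
ee_rot: [180.0, 0.0, 14.1]
force: [0.8, 0.4, -0.7]
gripper_width: 17.7
gripper_force: 50.0
```

Request:
step_arm(plan=[0.3, 0, 0, 0, 0, 0, 0.3, 0, 0, 0, 0, 0, 0.3, 0, 0, 0, 0, 0, 0.3, 0, 0, 0, 0, 0, 0.2, 0, 0, 0, 0, 0])

```text
time_s: 8.68
ee_pos: [529.5, 47.7, 79.9]
ee_rot: [180.0, -0.0, 14.1]
force: [-0.3, -0.3, -1.0]
gripper_width: 17.7
gripper_force: 50.0
```

Request:
step_arm(plan=[0.15, 0, 0, 0, 0, 0, 0.15, 0, 0, 0, 0, 0, 0.1, 0, 0, 0, 0, 0])

```text
time_s: 8.93
ee_pos: [532.4, 48.6, 79.9]
ee_rot: [-180.0, 0.1, 14.1]
force: [-3.9, -1.2, 1.5]
gripper_width: 17.4
gripper_force: 50.0
```

Request:
step_arm(plan=[0.1, 0, 0, 0, 0, 0, 0.1, 0, 0, 0, 0, 0, 0.1, 0, 0, 0, 0, 0])

```text
time_s: 9.18
ee_pos: [533.7, 48.9, 79.9]
ee_rot: [-180.0, 0.3, 14.1]
force: [-7.3, -2.6, 3.5]
gripper_width: 17.9
gripper_force: 50.0
```

Request:
step_arm(plan=[0.1, 0, 0, 0, 0, 0, 0.1, 0, 0, 0, 0, 0, 0, 0, 0, 0, 0, 0])

```text
time_s: 9.43
ee_pos: [535.3, 49.4, 79.8]
ee_rot: [-180.0, 0.3, 14.1]
force: [-7.4, -1.5, 2.3]
gripper_width: 17.5
gripper_force: 50.0
```

Request:
step_arm(plan=[0.1, 0, 0, 0, 0, 0, 0.05, 0, 0, 0, 0, 0, 0, 0, 0, 0, 0, 0])

```text
time_s: 9.68
ee_pos: [536.1, 49.6, 79.8]
ee_rot: [-180.0, 0.4, 14.1]
force: [-9.9, -2.8, 4.7]
gripper_width: 17.4
gripper_force: 50.0
```

Request:
step_arm(plan=[0.1, 0, 0, 0, 0, 0, 0.05, 0, 0, 0, 0, 0, 0, 0, 0, 0, 0, 0])

```text
time_s: 9.93
ee_pos: [537.1, 49.9, 79.8]
ee_rot: [-180.0, 0.4, 14.1]
force: [-10.3, -3.1, 5.8]
gripper_width: 17.5
gripper_force: 50.0
```

Request:
step_arm(plan=[0.1, 0, 0, 0, 0, 0, 0.05, 0, 0, 0, 0, 0, 0, 0, 0, 0, 0, 0])

```text
time_s: 10.18
ee_pos: [537.7, 50.1, 79.6]
ee_rot: [-180.0, 0.5, 14.1]
force: [-11.4, -3.3, 6.1]
gripper_width: 17.7
gripper_force: 50.0
```

Request:
step_arm(plan=[0, 0, 0, 0, 0.008, 0, 0.08, 0, 0, 0, 0, 0, 0, 0, 0, 0, 0, 0])

```text
time_s: 10.43
ee_pos: [540.8, 50.8, 79.3]
ee_rot: [-180.0, -0.2, 14.1]
force: [-3.0, -1.1, -1.3]
gripper_width: 17.5
gripper_force: 50.0
```

Run:
```python
from h import *
s=sensors.state(); print(s['ee_pos'],s['ee_rot'],s['force'],s['torque'])
p=viewer.grab_frame('wrist'); q=viewer.grab_frame('side')
a=cv2.resize(p['img'][0:120,230:400],None,fx=4,fy=4,interpolation=cv2.INTER_CUBIC)[:280]
b=cv2.resize(q['img'][215:285,320:430],None,fx=4,fy=4,interpolation=cv2.INTER_CUBIC)
w=max(a.shape[1],b.shape[1]); pad=lambda m:cv2.copyMakeBorder(m,0,0,0,w-m.shape[1],cv2.BORDER_CONSTANT)
cv2.imwrite('pics/m5.png',np.vstack([pad(a),pad(b)])[...,::-1])
```

```text
[540.7769204   50.81577119  79.2766978 ] [-179.97320985   -0.19993436   14.08211522] [-3.02627902 -1.13550412 -1.33370843] [-0.19550377  0.79543638  0.04153729]
```

View pics/m5.png

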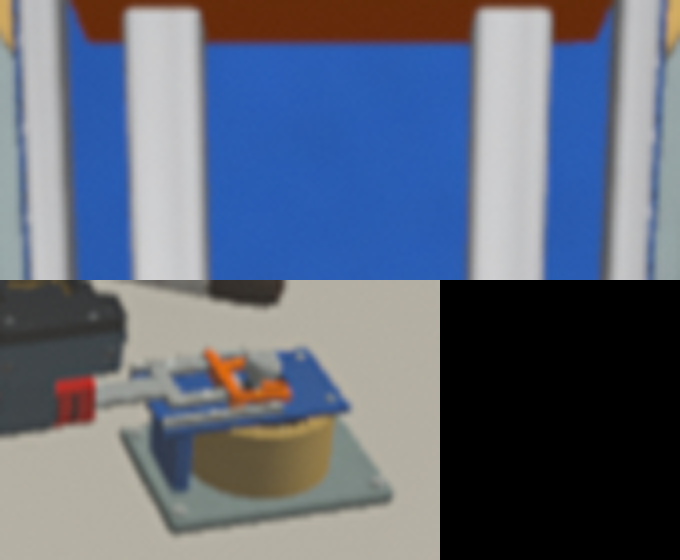

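The prongs, at (165,10) and (515,10), sit centred between the rails on the clip tab. The side view shows the jaws reaching round the spindle, and the force has dropped to 3 N, so the barbs now ride on the spindle. I'll keep pushing.

Request:
step_arm(plan=[0.15, 0, 0, 0, 0, 0, 0.15, 0, 0, 0, 0, 0, 0.1, 0, 0, 0, 0, 0, 0, 0, 0, 0, 0, 0])

```text
time_s: 10.87
ee_pos: [547.2, 52.2, 79.9]
ee_rot: [180.0, -0.5, 14.1]
force: [-4.3, 0.8, -1.5]
gripper_width: 17.7
gripper_force: 50.0
```

Request:
step_arm(plan=[0.15, 0, 0, 0, 0, 0, 0.1, 0, 0, 0, 0, 0, 0, 0, 0, 0, 0, 0])

```text
time_s: 11.12
ee_pos: [548.8, 52.6, 79.9]
ee_rot: [-180.0, -0.4, 14.1]
force: [-5.7, -1.6, 0.0]
gripper_width: 17.8
gripper_force: 50.0
```

Request:
step_arm(plan=[0.1, 0, 0, 0, 0, 0, 0.1, 0, 0, 0, 0, 0, 0, 0, 0, 0, 0, 0])

```text
time_s: 11.37
ee_pos: [549.3, 52.8, 79.6]
ee_rot: [-180.0, -0.2, 14.1]
force: [-8.4, -2.1, 0.1]
gripper_width: 17.9
gripper_force: 50.0
```

Request:
step_arm(plan=[0.1, 0, 0, 0, 0, 0, 0, 0, 0, 0, 0, 0, 0, 0, 0, 0, 0, 0])

```text
time_s: 11.62
ee_pos: [550.8, 53.2, 79.7]
ee_rot: [-180.0, -0.3, 14.1]
force: [-6.9, -1.8, -0.3]
gripper_width: 17.9
gripper_force: 50.0
```

Request:
step_arm(plan=[0.1, 0, 0, 0, 0, 0, 0, 0, 0, 0, 0, 0, 0, 0, 0, 0, 0, 0])

```text
time_s: 11.87
ee_pos: [551.5, 53.4, 79.7]
ee_rot: [-180.0, -0.2, 14.1]
force: [-7.9, -1.9, -0.4]
gripper_width: 17.1
gripper_force: 50.0
```

Request:
step_arm(plan=[0.07, 0, 0, 0, 0, 0, 0, 0, 0, 0, 0, 0])

```text
time_s: 12.03
ee_pos: [551.5, 53.4, 79.6]
ee_rot: [-180.0, -0.2, 14.1]
force: [-9.9, -1.7, 1.6]
gripper_width: 17.6
gripper_force: 50.0
```

Request:
step_arm(plan=[0.08, 0, 0, 0, 0, 0, 0, 0, 0, 0, 0, 0])

```text
time_s: 12.2
ee_pos: [551.5, 53.4, 79.5]
ee_rot: [-180.0, -0.1, 14.1]
force: [-10.7, -2.6, 2.2]
gripper_width: 17.5
gripper_force: 50.0
```

Request:
step_arm(plan=[0.08, 0, 0, 0, 0, 0, 0, 0, 0, 0, 0, 0])

```text
time_s: 12.37
ee_pos: [551.6, 53.5, 79.5]
ee_rot: [-180.0, 0.0, 14.1]
force: [-12.8, -3.7, 3.0]
gripper_width: 17.6
gripper_force: 50.0
```

Request:
step_arm(plan=[0.08, 0, 0, 0, 0, 0, 0, 0, 0, 0, 0, 0])

```text
time_s: 12.53
ee_pos: [551.5, 53.5, 79.4]
ee_rot: [-180.0, 0.1, 14.1]
force: [-14.6, -4.6, 4.7]
gripper_width: 18.0
gripper_force: 50.0
```

Request:
step_arm(plan=[0.04, 0, 0, 0, 0, 0, 0, 0, 0, 0, 0, 0])

```text
time_s: 12.7
ee_pos: [551.6, 53.5, 79.4]
ee_rot: [-180.0, 0.2, 14.1]
force: [-15.4, -3.4, 4.6]
gripper_width: 17.6
gripper_force: 50.0
```

Run:
```python
from h import *
s=sensors.state(); print(s['ee_pos'],s['force'])
```

```text
[551.55975008  53.45809658  79.42901552] [-15.3738681   -3.40284709   4.58049404]
```

Request:
step_arm(plan=[-0.8, 0, 0, 0, 0, 0, -1.5, 0, 0, 0, 0, 0, -2, 0, 0, 0, 0, 0, -2.2, 0, 0, 0, 0, 0, -2.2, 0, 0, 0, 0, 0])

```text
time_s: 13.12
ee_pos: [474.3, 33.5, 80.2]
ee_rot: [179.9, -0.8, 14.1]
force: [-0.1, -0.1, -1.6]
gripper_width: 17.7
gripper_force: 50.0
```

Request:
step_arm(plan=[0, 0, -3, 0, 0, 0, 0, 0, -3, 0, 0, 0, 0, 0, -3, 0, 0, 0, 0, 0, -3, 0, 0, 0, 0, 0, 0, 0, 0, 0])

```text
time_s: 13.53
ee_pos: [477.3, 33.6, 206.4]
ee_rot: [179.8, -1.5, 14.1]
force: [1.4, -0.5, -0.1]
gripper_width: 17.7
gripper_force: 50.0
```

Request:
step_arm(plan=[2.2, 1.9, 0, 0, 0, 0, 2.2, 1.9, 0, 0, 0, 0, 2.2, 1.9, 0, 0, 0, 0, 2.2, 1.9, 0, 0, 0, 0, 2.2, 1.9, 0, 0, 0, 0])

```text
time_s: 13.95
ee_pos: [604.0, -32.9, 200.5]
ee_rot: [179.9, -0.7, 14.1]
force: [-0.2, 1.0, -1.4]
gripper_width: 18.2
gripper_force: 50.0
```

Request:
step_arm(plan=[0, 0, 0, 0, 0, 0, 0, 0, 0, 0, 0, 0])

```text
time_s: 14.12
ee_pos: [603.1, -32.8, 199.6]
ee_rot: [180.0, -0.6, 14.0]
force: [0.1, 0.1, -1.8]
gripper_width: 17.6
gripper_force: 50.0
```

Run:
```python
from h import *
s=sensors.state(); print(s['ee_pos'],s['ee_rot'],s['force'])
p=viewer.grab_frame('wrist'); save(p,'w6.png',(110,0,310,200),3)
a=np.radians(14); X=np.array([np.cos(a),np.sin(a)]);N=np.array([-X[1],X[0]])
for n,z in [('clip_back',74.5),('slot_mid',68),('clip',68)]:
  for r in viewer.pinpoint(n,p)[:1]:
    q=onz(p,r['location'],z)[:2]; print(n,r['location'],round(r['score'],2),q@X,q@N)
```

```text
[603.13831801 -32.77333439 199.60889293] [179.97353585  -0.59545432  14.01421411] [ 0.12602869  0.10057874 -1.76770952]
clip_back [189.4, 115.4] 0.6 674.1060916862848 -79.24940535474185
slot_mid [191.3, 92.3] 0.82 692.1372081431526 -79.93749319879043
clip [193.3, 87.9] 0.78 695.3738000362649 -81.77725874105401
```

View pics/w6.png

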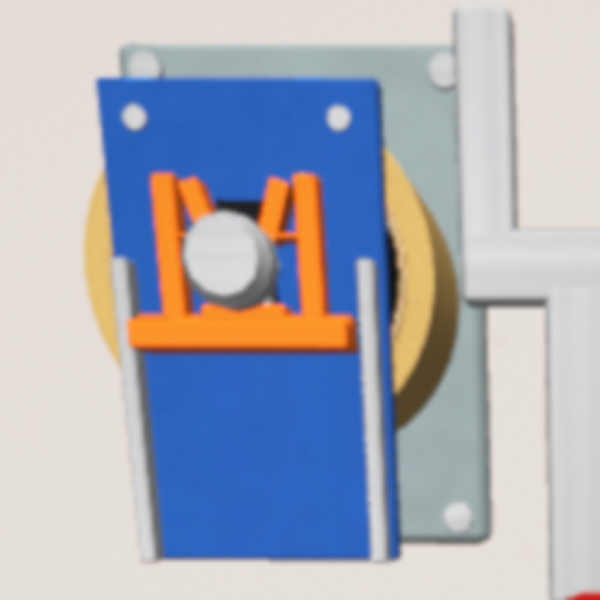

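The clip looks home: its tab is at crop (242,332), the jaws are parallel, and the barbs at (200,195) and (275,205) sit past the cap at (225,255). The back at 674 mm along the push axis matches the spindle at 694 mm minus 20 mm. Now I'll take the tool back to the mat.

Request:
step_arm(plan=[-2.55, 2.2, 0, 0, -0.002, -0.01, -2.55, 2.2, 0, 0, -0.002, -0.01, -2.55, 2.2, 0, 0, -0.002, -0.01, -2.55, 2.2, 0, 0, -0.002, -0.01, -2.55, 2.2, 0, 0, 0, -0.01])

```text
time_s: 14.73
ee_pos: [505.5, -172.1, 200.2]
ee_rot: [179.9, -0.1, 17.1]
force: [-0.4, -0.7, -0.8]
gripper_width: 17.7
gripper_force: 50.0
```

Request:
step_arm(plan=[-2.55, 2.2, 0, 0, 0, -0.01, -2.55, 2.2, 0, 0, 0, -0.01, -2.55, 2.2, 0, 0, 0, -0.01, -2.55, 2.2, 0, 0, 0, -0.01, -2.55, 2.2, 0, 0, 0, -0.01])

```text
time_s: 15.15
ee_pos: [418.7, -316.5, 200.5]
ee_rot: [179.9, -0.1, 19.9]
force: [0.0, -0.3, -0.9]
gripper_width: 17.8
gripper_force: 50.0
```

Request:
step_arm(plan=[0, 0, 3.5, 0, 0, 0, 0, 0, 3.5, 0, 0, 0, 0, 0, 3.5, 0, 0, 0, 0, 0, 2, 0, 0, 0, 0, 0, 0, 0, 0, 0])

```text
time_s: 15.57
ee_pos: [416.9, -313.4, 71.1]
ee_rot: [-179.6, 0.3, 19.8]
force: [-1.2, -0.1, -1.8]
gripper_width: 17.5
gripper_force: 50.0
```

Run:
```python
from h import *
s=sensors.state(); print(s['ee_pos'],s['ee_rot'],s['force'])
p=viewer.grab_frame('wrist')
for r in viewer.pinpoint('mat',p)[:2]: print(np.round(r['location']),r['score'],onz(p,r['location'],0))
```

```text
[ 416.94452145 -313.3965131    71.11812234] [-179.58905386    0.26367916   19.83446413] [-1.17611853 -0.06182187 -1.83476236]
[322. 190.] 0.92 [ 458.60128796 -302.5924817     0.        ]
```

Request:
step_arm(plan=[1.0, 0.1, 1.5, 0, 0, 0, 1.0, 0, 1.5, 0, 0, 0, 0, 0, 1.0, 0, 0, 0, 0, 0, 0.3, 0, 0, 0, 0, 0, 0, 0, 0, 0])

```text
time_s: 16.08
ee_pos: [438.9, -310.2, 32.2]
ee_rot: [180.0, 0.0, 19.8]
force: [-0.6, -0.0, -1.5]
gripper_width: 17.7
gripper_force: 50.0
```

Request:
step_arm(plan=[0, 0, 0.2, 0, 0, 0, 0, 0, 0.1, 0, 0, 0, 0, 0, 0, 0, 0, 0])

```text
time_s: 16.33
ee_pos: [439.0, -310.5, 29.4]
ee_rot: [179.9, -0.0, 19.8]
force: [0.2, 0.1, -1.7]
gripper_width: 18.0
gripper_force: 50.0
```

Request:
step_arm(plan=[0, 0, 0.2, 0, 0, 0, 0, 0, 0.2, 0, 0, 0, 0, 0, 0.1, 0, 0, 0, 0, 0, 0, 0, 0, 0])

```text
time_s: 16.67
ee_pos: [438.8, -310.1, 23.5]
ee_rot: [-180.0, 0.0, 19.8]
force: [0.9, -0.6, -1.6]
gripper_width: 17.9
gripper_force: 50.0
```

Request:
step_arm(plan=[0, 0, 0.1, 0, 0, 0, 0, 0, 0.05, 0, 0, 0, 0, 0, 0, 0, 0, 0])

```text
time_s: 16.92
ee_pos: [439.0, -310.2, 22.3]
ee_rot: [180.0, 0.0, 19.8]
force: [0.2, -0.1, -1.5]
gripper_width: 17.6
gripper_force: 50.0
```

Request:
step_arm(plan=[0, 0, 0.05, 0, 0, 0, 0, 0, 0, 0, 0, 0, 0, 0, 0, 0, 0, 0, 0, 0, 0, 0, 0, 0, 0, 0, 0, 0, 0, 0], hand=5)

```text
time_s: 17.33
ee_pos: [439.1, -310.3, 21.9]
ee_rot: [180.0, -0.0, 19.8]
force: [-0.2, -0.4, 0.6]
gripper_width: 47.9
gripper_force: 0.0
```

Request:
step_arm(plan=[0, 0, 0, 0, 0, 0, 0, 0, 0, 0, 0, 0, 0, 0, -1, 0, 0, 0, 0, 0, -2, 0, 0, 0, 0, 0, -3, 0, 0, 0])

```text
time_s: 17.75
ee_pos: [437.6, -309.1, 81.0]
ee_rot: [-179.8, 0.2, 19.8]
force: [-0.2, -0.3, -0.1]
gripper_width: 49.8
gripper_force: 0.0
```

Request:
step_arm(plan=[-0.6, 0, -3, 0, 0, 0, -1, 0, -3, 0, 0, 0, -1, 0, -3, 0, 0, 0, 0, 0, 0, 0, 0, 0, 0, 0, 0, 0, 0, 0])

```text
time_s: 18.17
ee_pos: [415.1, -319.7, 174.3]
ee_rot: [179.7, -0.2, 19.8]
force: [-0.1, 0.5, -0.8]
gripper_width: 50.1
gripper_force: 0.0
```

Run:
```python
from h import *
s=sensors.state(); print(s['ee_pos'],s['gripper_width'],s['time_s'])
p=viewer.grab_frame('wrist'); save(p,'w7.png')
for n,z in [('fork_tool',3),('mat',0)]:
  for r in viewer.pinpoint(n,p)[:1]: print(n,r['score'],onz(p,r['location'],z))
```

```text
[ 415.07160798 -319.72165468  174.26933176] 50.058926635466754 18.1667
fork_tool 0.85 [467.43406264 -47.74802593   3.        ]
mat 0.71 [ 460.8275304  -301.19722491    0.        ]
```

View pics/w7.png

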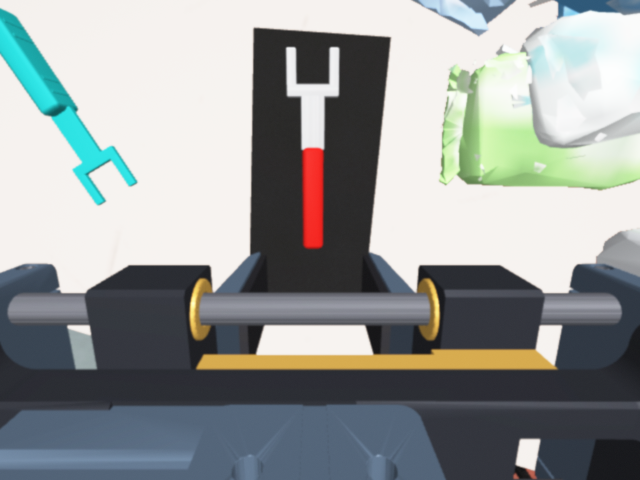

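The red fork lies flat in the middle of the mat, with prongs at (313,50) and handle at (313,200), and the gripper is clear of it.

```bash
python3 -c "
from h import *
print(env.job_done())"
```

```text
the job is handed in; nothing more can be done
None
```

I pushed the clip to a hard stop on the spindle (peak about 16 N), where it looks fully snapped home in the close-up, then laid the red fork flat on its mat and handed the job in at about 18 s; no verdict came back.

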